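# Vent the leak-test plate through its bleed valve

## Task

The leak test on the engine cylinder is over: let the pressure out of the test plate. Unscrew the small knurled lock nut on the bleed valve (anticlockwise seen from above) all the way up to its stop, then gently press the freed valve pin well down, nearly to the end of its travel, hold it down for about two seconds, and let it spring back up. Do not bend the thin valve stem sideways, do not press hard on the pin, and leave the things lying around alone.

Things in the scene. Friction and masses are not known exactly. Their poses are not given: they have to be found in the camera images.
- tester: leak-test fixture, fixed to the bench: finned aluminium engine cylinder on a steel foot 130 x 110 mm, topped by a test plate 105 (x) x 95 mm (y), its upper face 102 mm above the bench. Origin: centre of the underside, z up; yaw within 0.7 rad of 0. On the plate: bleed valve at x +20, y 0; flat gauge, 40 mm wide, 8 mm high, at x -22, y +12; low plug 6 mm high; corner screws 5 mm high
- valve_foot (a point): foot of the bleed valve, on the plate's upper face; z runs up along the valve and tilts with it, 0 at rest. It stands in a rubber grommet of about 6 N m/rad: 13 N sideways at the nut tilts it 0.12 rad, which ruins it. Above: sleeve 12 mm thick up to 22 mm, then stem 9 mm thick, screwed in to an unmeasured height that differs by 16 mm each time; on it the nut, and through the nut the pin
- nut (a joint): turn of the brass knurled lock nut, rad: 0 screwed down, grows anticlockwise from above, stop at 4.0, starts at 0 to 0.4. Nut 14 mm across, 12 mm high; screwed down, its underside is 34 to 50 mm above the foot (unmeasured). It rises 1.59 mm per rad (6.4 at the stop), needs 0.05 N m, a grip of 8 to 20 N, and stays where left. A gripper that holds it without rising along pushes the pin down
- pin (a joint): how far the steel valve pin is pressed in, m: 0 up (sprung), 0.006 hard stop. Pin 6 mm thick, its tip 8 mm across. The tip is 27 mm above the screwed-down nut's underside, so 61 to 77 mm above the foot (unmeasured), and does not rise with the nut. It goes in only as far as the nut has been raised. Spring: about 3 N at 0, 12 N at 0.006; over 18 N on the tip ruins it
- spray_can: bystander: a blue spray can, 56 mm across, 170 mm high, standing; origin at the centre of its underside
- wrench: bystander: a steel wrench 170 mm long, lying along its x axis
- piston: bystander: an aluminium piston 42 mm across, 40 mm high, standing; origin at the centre of its underside
- bolt_dish: bystander: an open steel dish 100 x 80 x 25 mm with a few bolts; origin at the centre of its underside
Things that resemble listed ones, but are neither listed nor needed, are in the scene too. Leave any blue look-alike of the tester alone.

How it is judged:
By the outcome, as a careful person would: the job done as asked, in the order asked, and still so for the second after the job is handed in, with the robot touching nothing.
It also fails if it takes over 69 s, if anything falls off the work surface, if the arm or the gripper's body presses on something with over 40 N, if the wrist force passes 120 N, or if a joint passes its speed limit or range.

## Robot

A 6-joint arm with a two-finger parallel gripper is mounted at the origin on the work surface. World frame = base frame: x ahead of the robot, y to its left, z up, the work surface at z = 0. Lengths are in m, angles in rad, forces in N, time in s.
With the tool pointing down it reaches from about 0.425 to 0.95 m from the base axis. Payload 3.5 kg.
Tool frame: the origin (TCP) lies between the finger pads; the fingertips stand 14 mm ahead of it and the grasp point (between the pads) lies 5 mm behind it (ctrl.tip_extent is the distance from the TCP to the fingertips, in m); x points along the fingers, z is the direction in which the jaws open and shut, and the axes are right-handed (so a half turn about x gives the same grasp; the last joint's range is limited). The gripper opens to 85 mm and grips with 20 to 120 N. Pads are 22 mm wide; open, the fingers measure 114 mm over their backs; the gripper's body (76 mm by 85 mm) begins 54 mm behind the grasp point. The pads swing forward as they close: fully open they stand 13 mm farther back than shut.
Start: joints at [1.175, 0.286, 1.577, -0, 1.279, -0.15], TCP at [0.164, 0.655, 0.245] pointing down, gripper open.
Joint ranges: [-2.77, 2.77], [-0.9, 2.22], [0.21, 2.48], [-1.53, 4.67], [0.24, 2.81], [-2.84, 2.84]. Speed limits (rad/s): [2.79, 2.79, 3.14, 3.14, 3.14, 3.14].

## Interface

Orientations are given as a unit quaternion [x, y, z, w].
In Python, from plant import ctrl gives the robot as it stands.
- The arm moves only by the tool move_arm, never from a script. Its argument "commands" is one flat list of numbers, 4 for each row, row after row: the shift along the tool's x, y, z in units of 25 mm (1.0 is 25 mm), then the turn about the tool's x in units of 5 degrees (1.0 is 5 degrees). A call has 1 to 20 rows; each row shifts and turns the commanded pose from where the row before left it, along the tool's axes as they then stand; what a row does not reach is not made up. A row lasts 1/8 s, in which the tool goes at most 62.5 mm and 10.7 degrees, less where a joint would pass 70% of its speed; a pose out of reach is approached as far as the arm can. A call is refused whole if a number of a shift passes 1 or a number of a turn 1, either way. A call with a gripper value outside its range is refused whole. "jaw" is the finger opening in mm, from 0 to 85.4, set as the call begins (left out, the last holds). The fingers move at their own pace and stop on an object; "force" is the grip in N (left out, the last holds). Time passes only in rows, so rows that do not move let the fingers close. It gives the time, the measured TCP pose, the force and the opening at its end, in the units of the state.
- ctrl.get_state(): the state, without advancing time (a new reading comes with each control period).
- ctrl.read_camera(name): name is "scene" or "side" or "wrist"; returns the picture (420x560x3 uint8, red, green, blue); there is no depth.
- ctrl.get_calibration(name): a dict with "camera_matrix" (3x3 intrinsics, pixels), "camera_from_world" (4x4, takes a point from world to camera coordinates); the wrist camera has in their place "mount" (4x4, takes a point from camera to tool coordinates, whose origin is the TCP and whose axes are the tool frame's). Camera axes: x right, y down, z forward; pixel columns grow to the right and rows downward; lengths in m; the calibration is good to about 2 mm. A picture is of the moment at which its call begins: read the wrist's pose just before it. get_calibration takes no time and is no camera call.
- ctrl.sign_off(): hands the job in, once; it reports no verdict.
The state is a dict: "time": time; "qpos": joint angles; "dq": joint speeds; "joint_efforts": joint torques, N m; "eef_pos": TCP position; "tcp_rot": TCP orientation; "contact_force": force on the tool from outside, world axes, zero at the start; "wrist_torque": the same for the moment, N m; "opening": opening from 0.0 (shut) to 1.0 (fully open).
Only numpy, scipy, OpenCV 4.12 (cv2) and the standard library are available. Lean on these libraries where they do the work, as an engineer would, in place of code of your own. Each camera call takes 0.05 s, during which the arm holds its last target.

## Working session

There is one attempt and no reset: what is moved stays moved. The work goes in short steps, Python scripts to look and compute and a tool call to move; the robot and the scene stay as the last step left them, time stands still between calls to the robot, and variables do not carry over. Pictures are saved under pics/ and viewed, and the job is handed in when it is done.

Besides the shell and the picture viewer there is one more tool, called after "Emit:" as name(argument=value, ...) on one line, values as JSON. move_arm: Moves the arm, as the interface text tells. Its arguments: {"type":"object","properties":{"commands":{"type":"array"},"jaw":{"type":"number"},"force":{"type":"number"}},"required":["commands"]}

```bash
mkdir -p pics; ls
python3 - <<'E'
from plant import ctrl
import cv2
s=ctrl.get_state(); print({k:(v if not hasattr(v,'round') else v) for k,v in s.items()})
for n in ["scene","side","wrist"]:
    im=ctrl.read_camera(n); cv2.imwrite(f"pics/{n}0.png",im[:,:,::-1]); print(n,ctrl.get_calibration(n))
print(ctrl.tip_extent)
E
```

```text
pics
{'time': 0.0, 'qpos': array([ 1.17496705e+00,  2.87210504e-01,  1.57817401e+00, -4.16318231e-06,
        1.27859592e+00, -1.50034003e-01]), 'dq': array([ 0.00150315, -0.0006737 ,  0.00196485, -0.00193998,  0.00243958,
       -0.00137005]), 'joint_efforts': array([-1.04898711e-03, -4.05960596e+01, -2.92633581e+01, -2.22986646e-04,
        5.75869140e-03, -2.26211284e-06]), 'eef_pos': array([0.16399811, 0.65413308, 0.24391886]), 'tcp_rot': array([-0.43534974,  0.55825745,  0.4345194 ,  0.55678732]), 'contact_force': array([-0.28303465, -0.65910324,  0.02882986]), 'wrist_torque': array([-0.00754643,  0.00539355,  0.01419612]), 'opening': 1.0038412898108922}
scene {'camera_matrix': array([[456.27645324,   0.        , 274.83736402],
       [  0.        , 456.27645324, 208.92067156],
       [  0.        ,   0.        ,   1.        ]]), 'camera_from_world': array([[ 0.62437858,  0.78109571,  0.00639346, -0.33727183],
       [ 0.56013813, -0.44201867, -0.70061742, -0.25258106],
       [-0.54442323,  0.44103173, -0.71350848,  1.34837111],
       [ 0.        ,  0.        ,  0.        ,  1
[... 294 characters left out ...]
 -0.5128375 , -0.70959978,  0.34004416],
       [ 0.46849253,  0.53324398, -0.70439024,  0.65640587],
       [ 0.        ,  0.        ,  0.        ,  1.        ]])}
wrist {'camera_matrix': array([[299.35307713,   0.        , 276.18195228],
       [  0.        , 299.35307713, 208.61800708],
       [  0.        ,   0.        ,   1.        ]]), 'mount': array([[-2.85422111e-04, -3.10919871e-01,  9.50436085e-01,
        -1.27722321e-01],
       [ 7.72836453e-04, -9.50435909e-01, -3.10919581e-01,
         7.96136698e-02],
       [ 9.99999661e-01,  6.45788330e-04,  5.11565634e-04,
         3.06627501e-04],
       [ 0.00000000e+00,  0.00000000e+00,  0.00000000e+00,
         1.00000000e+00]])}
0.014
```

View pics/scene0.png

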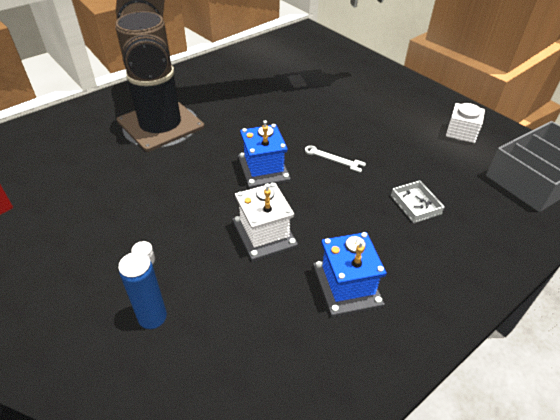

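View pics/side0.png

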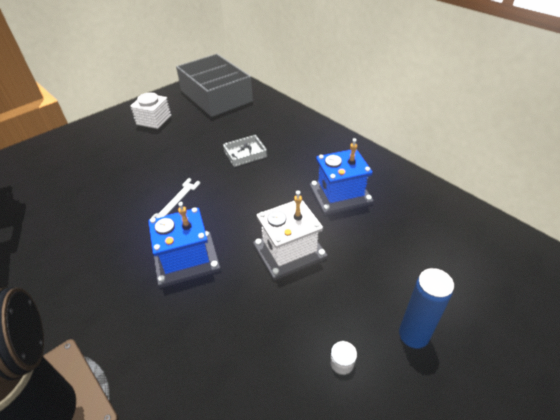

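View pics/wrist0.png

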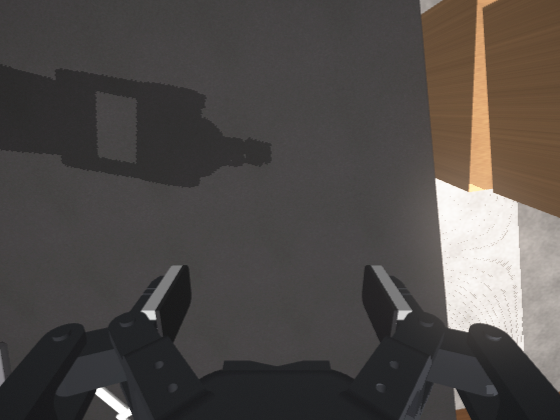

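Candidates: silver tester (scene 265,215; side 290,230), and blue look-alikes (scene 265,150 and 352,265). The silver aluminium one is meant. I'll confirm it in enlarged crops.

Run:
```python
import cv2,numpy as np
a=cv2.imread("pics/scene0.png")[175:260,225:305];b=cv2.imread("pics/side0.png")[185:275,250:330]
f=lambda i:cv2.resize(i,(400,int(400*i.shape[0]/i.shape[1])),interpolation=cv2.INTER_CUBIC)[:425]
cv2.imwrite("pics/crop0.png",np.hstack([f(a),f(b)]))
```

```text
(no output)
```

View pics/crop0.png

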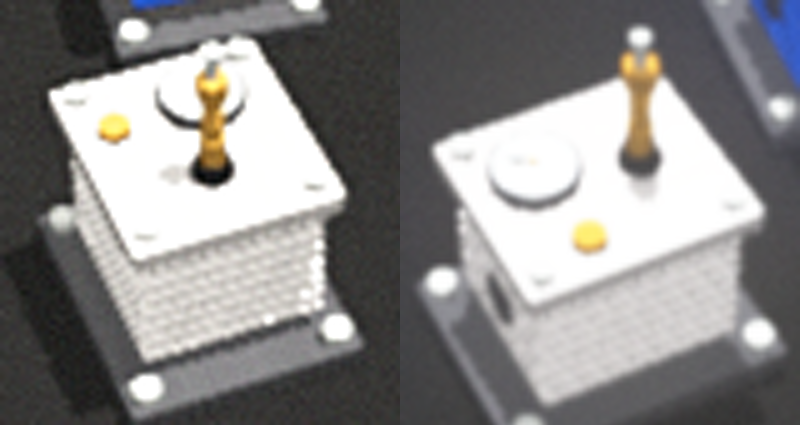

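Crop shows the silver finned tester with the bleed valve. In scene the foot is ~(267.4,208.5) and the tip ~(267,184.5). In side the foot is ~(298,217) and the tip ~(297.8,192.5). Next, triangulate.

```bash
cat > h.py <<'E'
from plant import ctrl
import numpy as np, cv2
from scipy.spatial.transform import Rotation as R
from scipy.optimize import least_squares
def cam(n,st=None):
    c=ctrl.get_calibration(n);K=c["camera_matrix"]
    if n!="wrist": return K,c["camera_from_world"]
    T=np.eye(4);T[:3,:3]=R.from_quat(st["tcp_rot"]).as_matrix();T[:3,3]=st["eef_pos"]
    return K,np.linalg.inv(T@c["mount"])
def proj(c,p):
    K,T=c; q=K@(T[:3,:3]@np.asarray(p)+T[:3,3]); return q[:2]/q[2]
def tri(obs):
    r=least_squares(lambda p:np.concatenate([proj(c,p)-u for c,u in obs]),[0.5,0.1,0.1])
    return r.x,r.fun
def onz(c,u,z):
    K,T=c; d=T[:3,:3].T@np.linalg.inv(K)@np.array([u[0],u[1],1.]); o=-T[:3,:3].T@T[:3,3]
    return o+d*(z-o[2])/d[2]
def snap(n,name,box=None,s=1):
    st=ctrl.get_state(); im=ctrl.read_camera(n)[:,:,::-1]
    cv2.imwrite(f"pics/{name}_full.png",im)
    if box: x0,y0,x1,y1=box; im=im[y0:y1,x0:x1]
    cv2.imwrite(f"pics/{name}.png",cv2.resize(im,None,fx=s,fy=s,interpolation=cv2.INTER_CUBIC))
    return st
E
python3 - <<'E'
from h import *
a,b=cam("scene"),cam("side")
for nm,u,v in [("foot",(267.4,208.5),(298,217)),("tip",(267,184.5),(297.8,192.5)),("nut",(267.2,191.5),(298,199.5))]:
    print(nm,*tri([(a,u),(b,v)]))
# plate corners z=.102
for u in [(50,95),(255,42),(345,195),(140,262)]: print("scene",onz(a,(225+u[0]/5,175+u[1]/5),.102))
for u in [(433-400,150),(665-400,80),(765-400,212),(537-400,300)]: print("side",onz(b,(250+u[0]/5,185+u[1]/5),.102))
E
```

```text
foot [ 0.5527834  -0.03127044  0.10200195] [-0.11243137  0.14134242 -0.10831867 -0.1394832 ]
tip [ 0.5521707  -0.03105826  0.17024551] [-0.00198518  0.00267048 -0.0019256  -0.00259248]
nut [ 0.55269603 -0.03116342  0.15136167] [-0.02902538  0.0382709  -0.02810501 -0.03734482]
scene [ 0.47415397 -0.05888881  0.102     ]
scene [0.50265318 0.03247149 0.102     ]
scene [0.59958411 0.00277371 0.102     ]
scene [ 0.57683615 -0.08671638  0.102     ]
side [0.49411858 0.03130262 0.102     ]
side [ 0.59339177 -0.0045436   0.102     ]
side [ 0.56914663 -0.08703496  0.102     ]
side [ 0.4718831  -0.05884881  0.102     ]
```

Run:
```python
from h import *
s=ctrl.get_state(); M=R.from_quat(s["tcp_rot"]).as_matrix(); print(M.round(4))
d=np.array([.5527,-.0312,.245])-s["eef_pos"]; print((M.T@d/.025).round(3), s["time"])
a=cam("scene")
for u in [(357,262),(265,142)]: print(onz(a,u,.102))
```

```text
[[-7.000e-04 -9.699e-01  2.433e-01]
 [-1.700e-03  2.433e-01  9.699e-01]
 [-1.000e+00  3.000e-04 -1.800e-03]]
[ 6.0000e-03 -2.1751e+01 -2.2812e+01] 0.15
[0.76950067 0.0148506  0.102     ]
[0.36818343 0.10568321 0.102     ]
```

Emit:
move_arm(commands=[0,-0.4,-0.45,0,0,-0.9,-0.94,0,0,-0.9,-0.94,0,0,-0.9,-0.94,0,0,-0.9,-0.94,0,0,-0.9,-0.94,0,0,-0.9,-0.94,0,0,-0.9,-0.94,0,0,-0.9,-0.94,0,0,-0.9,-0.94,0,0,-0.9,-0.94,0,0,-0.9,-0.94,0,0,-0.9,-0.94,0,0,-0.9,-0.94,0,0,-0.9,-0.94,0,0,-0.9,-0.94,0,0,-0.9,-0.94,0,0,-0.9,-0.94,0,0,-0.9,-0.94,0,0,-0.9,-0.94,0])

```text
time: 2.65
eef_pos: [0.477, 0.1027, 0.2452]
tcp_rot: [-0.435, 0.558, 0.435, 0.558]
contact_force: [-0.4, 0.6, -0.3]
opening: 1.001
```

Emit:
move_arm(commands=[0,-0.9,-0.94,0,0,-0.9,-0.94,0,0,-0.9,-0.94,0,0,-0.9,-0.94,0,0,-0.65,-0.74,0,0,0,0,1,0,0,0,1,0,0,0,1,0,0,0,1])

```text
time: 3.78
eef_pos: [0.5525, -0.031, 0.2452]
tcp_rot: [-0.331, 0.625, 0.331, 0.625]
contact_force: [0.3, -0.4, 1.1]
opening: 1.003
```

Run:
```python
from h import *
s=snap("wrist","w1"); M=R.from_quat(s["tcp_rot"]).as_matrix(); print(M.round(4),s["time"],s["eef_pos"],s["qpos"],s["contact_force"])
c=cam("wrist",s); print(proj(c,[.5527,-.0312,.102]),proj(c,[.5527,-.0312,.170]))
```

```text
[[-4.000e-04 -8.266e-01  5.628e-01]
 [ 0.000e+00  5.628e-01  8.266e-01]
 [-1.000e+00  4.000e-04 -2.000e-04]] 3.775 [ 0.5524588  -0.03099443  0.24520737] [-2.39387264e-01  1.88451353e-02  1.87767543e+00 -8.30003276e-05
  1.24549676e+00 -1.21242694e+00] [ 0.30843554 -0.4499037   1.0999797 ]
[275.67016228 200.05063493] [275.49632846 226.53338069]
```

View pics/w1.png

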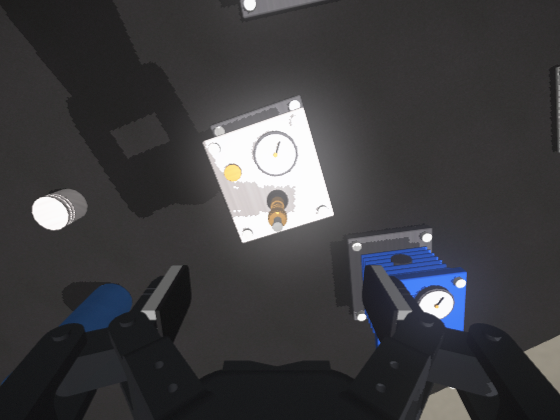

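Emit:
move_arm(commands=[0,0,0,1,0,0,0,1,0,0,0,1,0,0,0,1,0,0,0,1,0,0,0,1,0,0,0,1,0,0,0,1,0,0,0,1,0,0,0,1,0,0,0,1,0,0,0,1,0,0,0,1,0,0,0,1,0,0,0,1,0,0,0,1,0,0,0,1,0,0,0,1,0,0,0,1,0,0,0,1])

```text
time: 6.32
eef_pos: [0.5525, -0.0309, 0.2452]
tcp_rot: [0.266, 0.655, -0.266, 0.655]
contact_force: [-0.6, 0.4, 0.6]
opening: 1.005
```

Emit:
move_arm(commands=[0,0,0,1,0,0,0,1,0,0,0,1,0,0,0,1,0,0,0,1,0,0,0,1,0,0,0,1,0,0,0,1,0,0,0,1,0,0,0,1,0,0,0,1,0,0,0,1,0,0,0,1,0,0,0,1,0,0,0,1,0,0,0,1,0,0,0,1,0,0,0,1,0,0,0,1,0,0,0,0])

```text
time: 8.82
eef_pos: [0.5526, -0.0308, 0.2453]
tcp_rot: [-0.662, -0.248, 0.662, -0.248]
contact_force: [-0.6, -0.4, 0.5]
opening: 0.996
```

Run:
```python
from h import *
s=snap("wrist","w2"); M=R.from_quat(s["tcp_rot"]).as_matrix(); print(M.round(4),s["time"],s["eef_pos"],s["qpos"],s["contact_force"],s["wrist_torque"])
c=cam("wrist",s); print(proj(c,[.5527,-.0312,.102]),proj(c,[.5527,-.0312,.170]))
a=cv2.imread("pics/w1_full.png")[180:250,240:310];b=cv2.imread("pics/w2_full.png")[180:250,240:310]
cv2.imwrite("pics/c2.png",cv2.resize(np.hstack([a,b]),None,fx=5.6,fy=5.6,interpolation=cv2.INTER_CUBIC))
```

```text
[[-2.000e-04  6.564e-01 -7.544e-01]
 [ 0.000e+00 -7.544e-01 -6.564e-01]
 [-1.000e+00 -2.000e-04  2.000e-04]] 8.825 [ 0.55259852 -0.03084951  0.24526606] [-2.39082235e-01  1.89940208e-02  1.87741465e+00 -4.74364354e-05
  1.24542355e+00  2.18649318e+00] [-0.59170805 -0.36385026  0.51974781] [-0.04551285 -0.01391131 -0.0252368 ]
[276.69036427 199.21026156] [276.87880427 225.64410885]
```

View pics/c2.png

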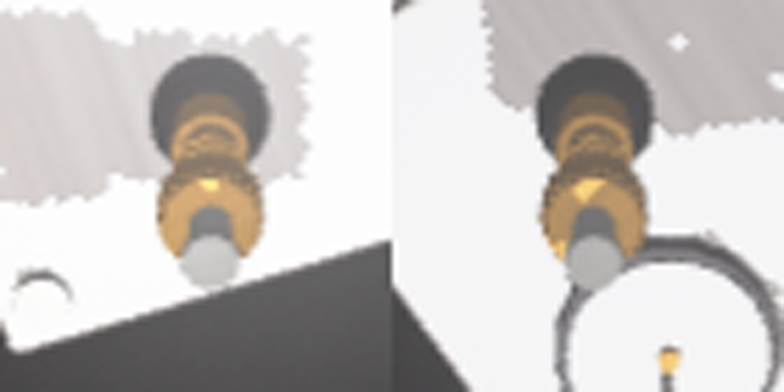

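Run:
```python
from h import *
s=ctrl.get_state()
R1=np.array([[-.0004,-.8266,.5628],[0,.5628,.8266],[-1,.0004,-.0002]])
s1=dict(eef_pos=[0.5524588,-0.03099443,0.24520737],tcp_rot=R.from_matrix(R1).as_quat())
c1,c2=cam("wrist",s1),cam("wrist",s)
o=[(c1,(277.6,226.8)),(c2,(276.1,226.8))]
f=[(c1,(277.7,199.5)),(c2,(276.3,199.2))]
def res(p):
    r=[proj(c,[p[0],p[1],p[4]])+p[2:4]-u for c,u in o]+[proj(c,[p[0],p[1],.103])+p[2:4]-u for c,u in f]
    return np.concatenate(r+[0.2*p[2:4]])
r=least_squares(res,[.5527,-.0312,0,0,.17]); print(r.x,r.fun.round(2))
print(tri(o+[(cam("scene"),(267,184.5)),(cam("side"),(297.8,192.5))]))
```

```text
[ 0.55292717 -0.03049275  0.15809232 -0.6171794   0.17234637] [ 0.21  0.07  0.11 -0.07 -0.23 -0.07 -0.09  0.09  0.03 -0.12]
(array([ 0.55281713, -0.03054558,  0.17075049]), array([-0.10140433, -0.2137612 ,  0.10993488, -0.22853996,  0.39768492,
       -0.11955937,  0.05842871, -0.47902225]))
```

Emit:
move_arm(commands=[0.5,0,-0.02,0,0.5,0,0,0,0.5,0,0,0,0.5,0,0,0,0.5,0,0,0,0.5,0,0,0,0.4,0,0,0,0.3,0,0,0,0.2,0,0,0,0.1,0,0,0,0,0,0,0,0,0,0,0], jaw=40, force=20)

```text
time: 10.38
eef_pos: [0.5535, -0.0304, 0.1457]
tcp_rot: [0.663, 0.247, -0.662, 0.247]
contact_force: [0.0, 0.2, 0.8]
opening: 0.469
```

Run:
```python
from h import *
s=snap("wrist","w3",(180,180,380,330),4);print(s["eef_pos"],s["contact_force"],s["wrist_torque"])
snap("scene","s3",(217,140,317,215),8)
```

```text
[ 0.55348555 -0.03044269  0.14572259] [0.01610427 0.18556673 0.79971128] [-0.05112449  0.02783494  0.05570036]
```

View pics/w3.png

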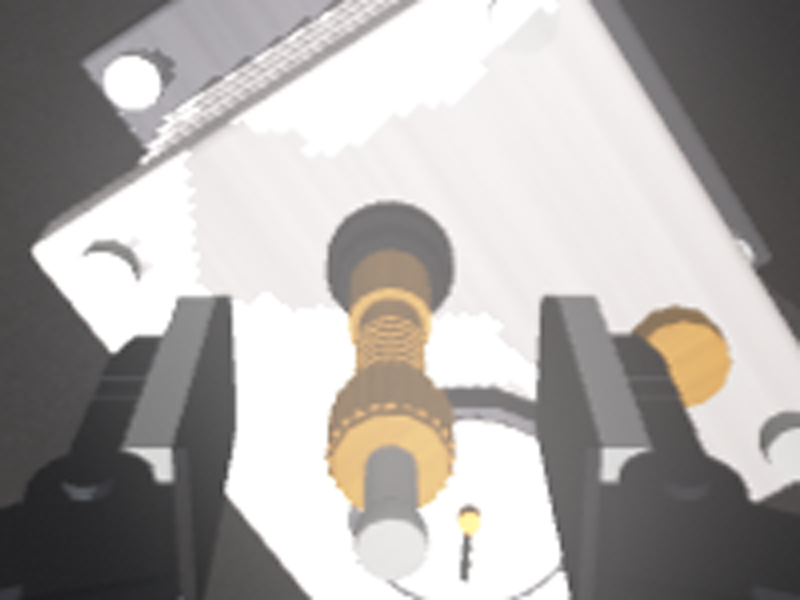

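View pics/s3.png

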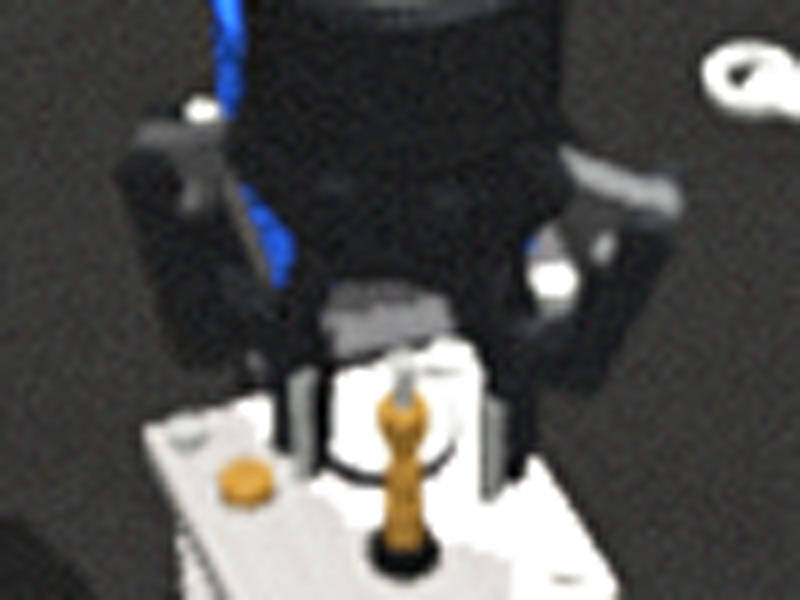

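Emit:
move_arm(commands=[0,0,0.015,0,0,0,0,0,0,0,0,0,0,0,0,0,0,0,0,0,0,0,0,0,0,0,0,0,0,0,0,0], jaw=8, force=20)

```text
time: 11.48
eef_pos: [0.553, -0.0307, 0.1454]
tcp_rot: [0.663, 0.247, -0.662, 0.247]
contact_force: [0.2, -0.6, 1.6]
opening: 0.155
```

Run:
```python
from h import *
s=snap("wrist","w4",(180,180,380,330),4);print(s["eef_pos"],s["contact_force"],s["wrist_torque"],s["opening"]*85.4)
M=R.from_quat(s["tcp_rot"]).as_matrix(); print(M.T@s["contact_force"])
```

```text
[ 0.55302554 -0.03066264  0.1454117 ] [ 0.15202883 -0.57575386  1.57179374] [-0.01917102  0.01976794 -0.03121215] 13.270717070762913
[-1.57172169  0.53492834  0.26207522]
```

View pics/w4.png

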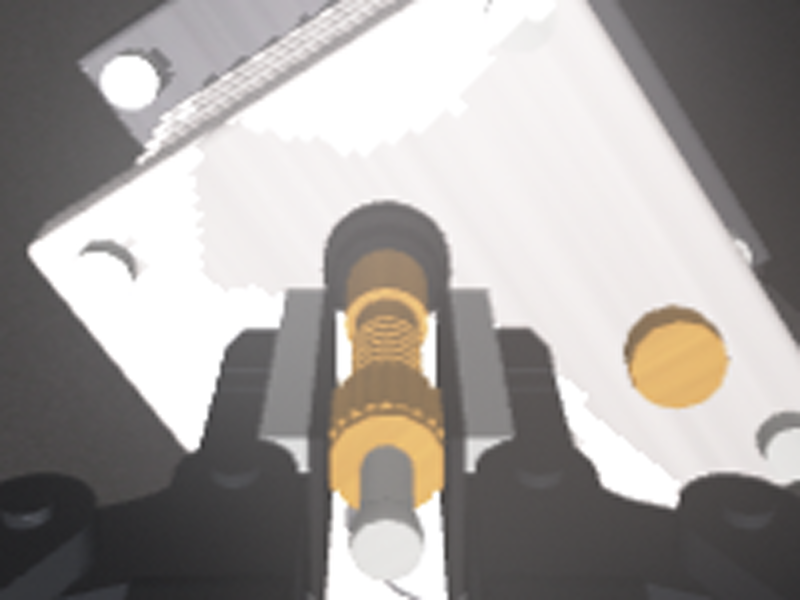

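Emit:
move_arm(commands=[-0.0055,0,0,-1,-0.0055,0,0,-1,-0.0055,0,0,-1,-0.0055,0,0,-1,-0.0055,0,0,-1,-0.0055,0,0,-1,-0.0055,0,0,-1,-0.0055,0,0,-1])

```text
time: 12.52
eef_pos: [0.5531, -0.0305, 0.1465]
tcp_rot: [0.538, 0.46, -0.537, 0.46]
contact_force: [-0.3, 0.0, 0.3]
opening: 0.149
```

Run:
```python
from h import *
s=snap("wrist","w5",(180,180,380,330),4);print(s["eef_pos"],s["contact_force"],s["wrist_torque"],s["opening"]*85.4,s["qpos"][5])
```

```text
[ 0.55307342 -0.03053463  0.14651967] [-0.34654652  0.0498939   0.3417816 ] [ 0.06508861  0.00528441 -0.08647223] 12.68700189294492 1.4881209703277012
```

View pics/w5.png

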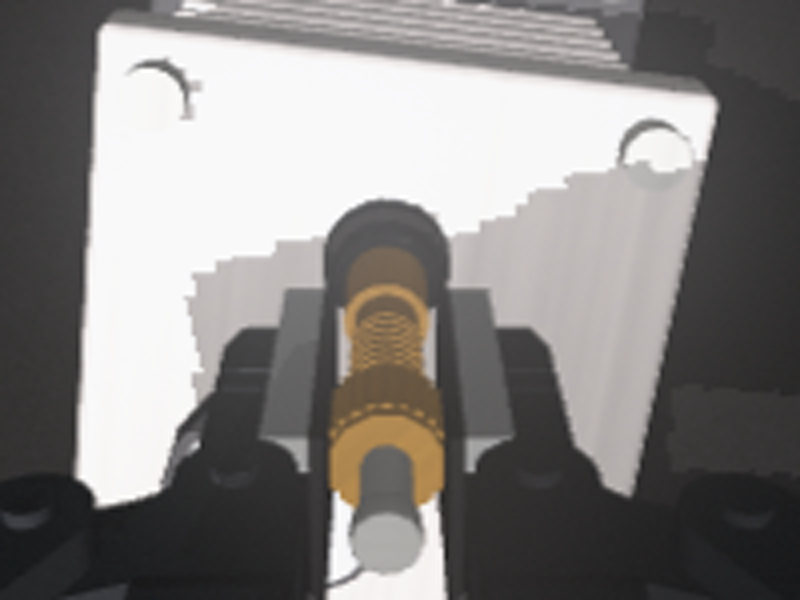

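The nut turns with the fingers: the torque is about 0.06 N m, and the pin stands out less above it. Continue.

Emit:
move_arm(commands=[-0.0055,0,0,-1,-0.0055,0,0,-1,-0.0055,0,0,-1,-0.0055,0,0,-1,-0.0055,0,0,-1,-0.0055,0,0,-1,-0.0055,0,0,-1,-0.0055,0,0,-1,-0.0055,0,0,-1,-0.0055,0,0,-1,-0.0055,0,0,-1,-0.0055,0,0,-1,-0.0055,0,0,-1,-0.0055,0,0,-1,-0.0055,0,0,-1,-0.0055,0,0,-1,-0.0055,0,0,-1,-0.0055,0,0,-1])

```text
time: 14.82
eef_pos: [0.553, -0.0305, 0.149]
tcp_rot: [0.056, 0.705, -0.055, 0.705]
contact_force: [-0.0, 0.9, 2.1]
opening: 0.147
```

Run:
```python
from h import *
s=ctrl.get_state();print(s["eef_pos"],s["contact_force"],s["wrist_torque"],s["opening"]*85.4,s["qpos"][5])
```

```text
[ 0.55298586 -0.03045654  0.14901403] [-0.04234902  0.88414699  2.14241513] [ 0.11616191  0.06285433 -0.05744059] 12.584140067026578 -0.08143023175246744
```

Emit:
move_arm(commands=[-0.0055,0,0,-1,-0.0055,0,0,-1,-0.0055,0,0,-1,-0.0055,0,0,-1,-0.0055,0,0,-1,-0.0055,0,0,-1,-0.0055,0,0,-1,-0.0055,0,0,-1,-0.0055,0,0,-1,-0.0055,0,0,-1,-0.0055,0,0,-1,-0.0055,0,0,-1,-0.0055,0,0,-1,-0.0055,0,0,-1])

```text
time: 16.58
eef_pos: [0.5529, -0.0305, 0.1509]
tcp_rot: [-0.359, 0.609, 0.359, 0.609]
contact_force: [-0.3, 0.5, 1.6]
opening: 0.153
```

Run:
```python
from h import *
s=ctrl.get_state();print(s["eef_pos"],s["contact_force"],s["wrist_torque"],s["opening"]*85.4,s["qpos"][5])
```

```text
[ 0.55291194 -0.03046796  0.15089352] [-0.33107003  0.52837229  1.6157436 ] [ 0.06166267  0.05740275 -0.07137769] 13.06867146733133 -1.3031355824743251
```

Emit:
move_arm(commands=[-0.0055,0,0,-1,-0.0055,0,0,-1])

```text
time: 16.82
eef_pos: [0.5529, -0.0305, 0.1512]
tcp_rot: [-0.41, 0.576, 0.411, 0.576]
contact_force: [-0.7, 0.1, 1.3]
opening: 0.151
```

Run:
```python
from h import *
s=ctrl.get_state();print(s["eef_pos"],s["contact_force"],s["wrist_torque"],s["opening"]*85.4,s["qpos"][5])
```

```text
[ 0.55291905 -0.03048352  0.1512081 ] [-0.72894936  0.10744952  1.30423002] [ 0.06758019  0.05839953 -0.03546832] 12.932904680829802 -1.477740795913817
```

Emit:
move_arm(commands=[-0.0055,0,0,-1,-0.0055,0,0,-1])

```text
time: 17.08
eef_pos: [0.5529, -0.0305, 0.1514]
tcp_rot: [-0.459, 0.538, 0.459, 0.538]
contact_force: [-0.7, 0.8, 1.0]
opening: 0.147
```

Run:
```python
from h import *
s=snap("wrist","w6",(180,180,380,330),4);print(s["eef_pos"],s["contact_force"],s["wrist_torque"],s["opening"]*85.4,s["qpos"][5])
```

```text
[ 0.55289623 -0.03050712  0.15144944] [-0.72610341  0.81059539  1.04135709] [ 0.04174249  0.09592728 -0.18177355] 12.593050366332077 -1.6520223951117121
```

View pics/w6.png

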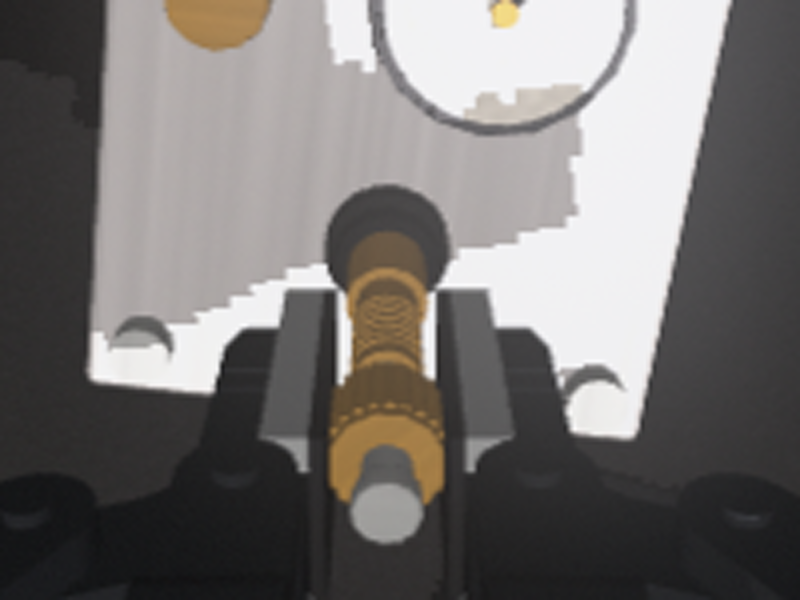

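Torque jumped to 0.18 N m, which looks like the stop. A couple more rows will confirm it.

Emit:
move_arm(commands=[0,0,0,-1,0,0,0,-1])

```text
time: 17.38
eef_pos: [0.553, -0.0306, 0.1514]
tcp_rot: [0.504, -0.496, -0.504, -0.496]
contact_force: [0.7, -0.0, 1.5]
opening: 0.15
```

Run:
```python
from h import *
s=snap("wrist","w7",(180,180,380,330),4);print(s["eef_pos"],s["contact_force"],s["wrist_torque"],s["opening"]*85.4,s["qpos"][5])
```

```text
[ 0.5530088  -0.03060949  0.15140982] [ 0.69305383 -0.03561315  1.46605454] [ 0.03873701 -0.00550919 -0.02372507] 12.799785579721641 -1.82582997456534
```

View pics/w7.png

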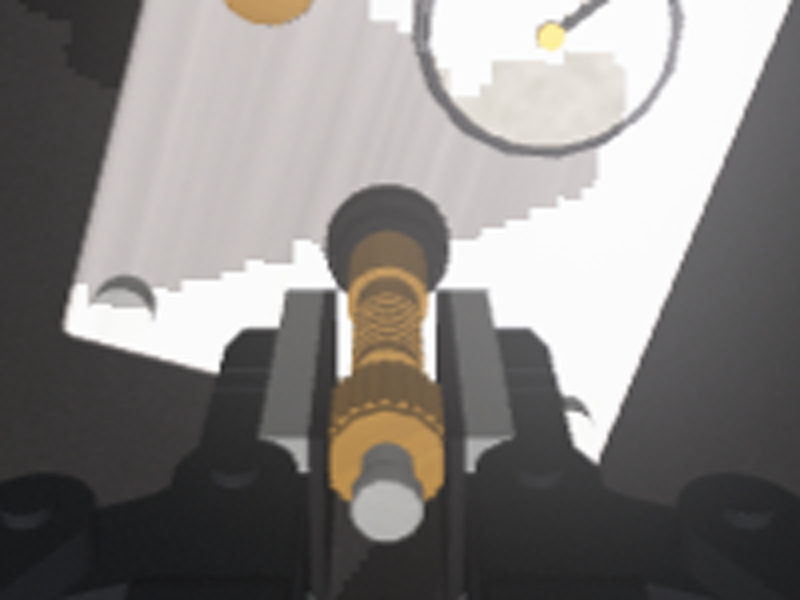

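Emit:
move_arm(commands=[-0.0055,0,0,-1,-0.0055,0,0,-1,0,0,0,-1])

```text
time: 17.8
eef_pos: [0.5528, -0.0306, 0.1514]
tcp_rot: [-0.564, 0.426, 0.565, 0.426]
contact_force: [0.1, 0.3, 0.7]
opening: 0.154
```

Run:
```python
from h import *
s=snap("wrist","w8",(180,180,380,330),4)
for i in range(4):
    print(s["eef_pos"],s["contact_force"],s["wrist_torque"],s["qpos"][5]); ctrl.read_camera("wrist"); s=ctrl.get_state()
```

```text
[ 0.55279933 -0.03056124  0.1513952 ] [0.0700259  0.25362665 0.71227947] [-0.02456807  0.04560203  0.02989334] -2.0869604787526335
[ 0.55279037 -0.03057101  0.15141822] [-0.39478543  0.08547493  0.36855486] [2.81967057e-05 3.64111193e-02 6.16482955e-02] -2.084810690824112
[ 0.55279741 -0.03059399  0.15140491] [ 0.21464274  0.384675   -0.15909119] [ 0.05572814 -0.0105479   0.01574205] -2.0840375486640013
[ 0.55281033 -0.0305553   0.15142517] [ 0.28315756  0.06324198 -0.32855945] [0.00759706 0.03583807 0.03967177] -2.0842964903132626
```

View pics/w8.png

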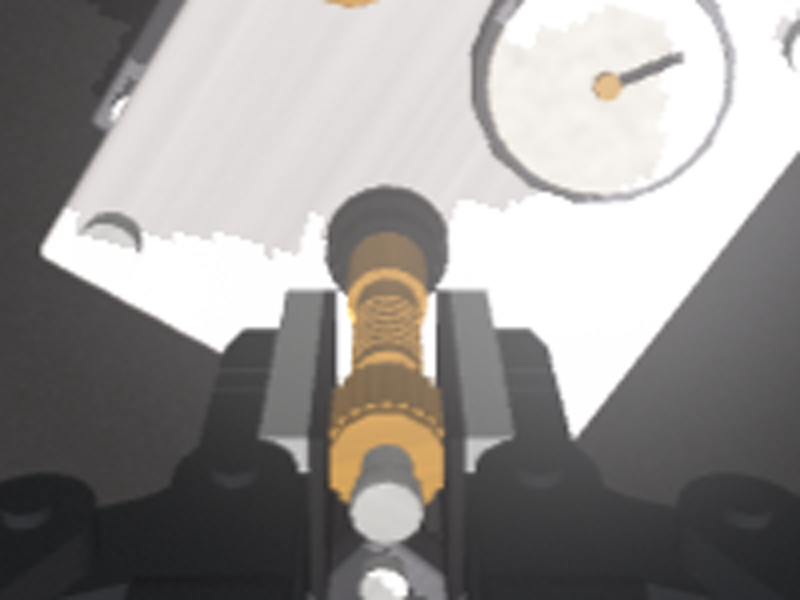

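Run:
```python
import cv2,numpy as np
t=[]
for n in ["w4","w5","w6","w7","w8"]:
    im=cv2.imread(f"pics/{n}_full.png")[262:322,258:295]
    t.append(cv2.resize(im,None,fx=4.2,fy=8,interpolation=cv2.INTER_CUBIC))
cv2.imwrite("pics/cmp.png",np.hstack(t)); print(np.hstack(t).shape)
```

```text
(480, 775, 3)
```

View pics/cmp.png

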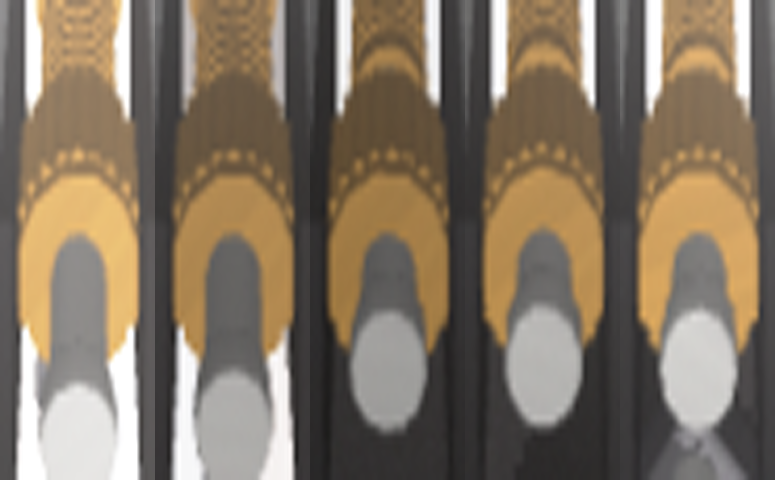

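Emit:
move_arm(commands=[0,0,0,-1,0,0,0,-1])

```text
time: 18.3
eef_pos: [0.5528, -0.0306, 0.1514]
tcp_rot: [-0.599, 0.375, 0.6, 0.375]
contact_force: [-0.2, 1.0, 0.2]
opening: 0.147
```

Run:
```python
from h import *
s=snap("wrist","w9",(180,180,380,330),4)
print(s["eef_pos"],s["contact_force"],s["wrist_torque"],s["qpos"][5])
t=[]
for n in ["w6","w7","w8","w9"]:
    im=cv2.imread(f"pics/{n}_full.png")[276:296,259:294]
    t.append(cv2.resize(im,None,fx=10,fy=14,interpolation=cv2.INTER_CUBIC))
cv2.imwrite("pics/cmp2.png",np.vstack([np.hstack(t[:2]),np.hstack(t[2:])]))
```

```text
[ 0.55278569 -0.03061712  0.15143878] [-0.20762193  0.98613757  0.15703834] [ 0.03553783  0.01189239 -0.07082388] -2.2625728635514677
```

View pics/cmp2.png

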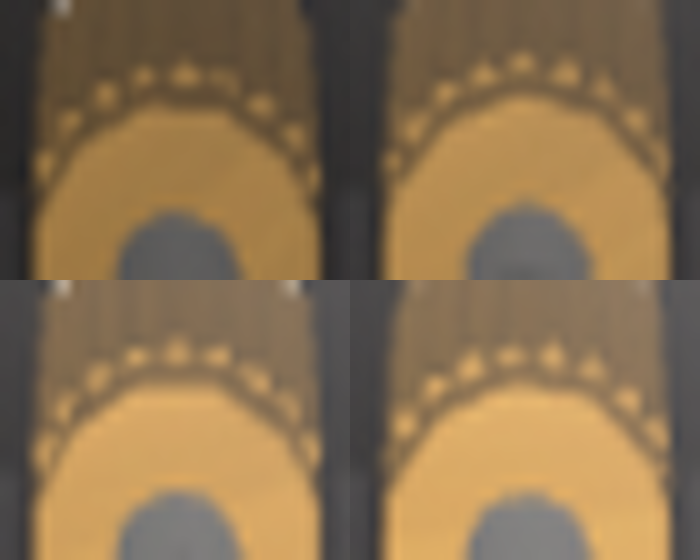

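The pattern slipped by 24 px (about 10°) over the last 10° turn. The nut stands at its stop and the fingers are slipping on it. Release and rise.

Emit:
move_arm(commands=[0,0,0,0,0,0,0,0,0,0,0,0,0,0,0,0,-0.3,0,0,0,-0.45,0,0,0,-0.45,0,0,0,-0.45,0,0,0,-0.35,0,0,0,-0.15,0,0,0,0,0,0,0], jaw=40)

```text
time: 19.73
eef_pos: [0.553, -0.0306, 0.2056]
tcp_rot: [0.6, -0.375, -0.599, -0.375]
contact_force: [0.5, 0.2, -0.4]
opening: 0.468
```

Emit:
move_arm(commands=[0,0,0,0,0,0,0,0,0,0,0,0,0,0,0,0,0,0,0,0,0,0,0,0,0,0,0,0,0,0,0,0], jaw=0)

```text
time: 20.72
eef_pos: [0.553, -0.0306, 0.2054]
tcp_rot: [0.599, -0.375, -0.599, -0.375]
contact_force: [-0.3, 0.5, -0.1]
opening: -0.001
```

Run:
```python
from h import *
s=snap("wrist","w10",(180,180,380,330),4)
M=R.from_quat(s["tcp_rot"]).as_matrix()
print(s["eef_pos"],s["contact_force"],s["wrist_torque"],s["qpos"],s["opening"],s["time"]);print(M.round(4))
c=cam("wrist",s)
for z in (.103,.171): print(proj(c,[.5529,-.0305,z]))
print("fingertip",proj(c,s["eef_pos"]+M[:,0]*.014))
snap("scene","s10",(217,140,317,215),8)
```

```text
[ 0.55296257 -0.03063443  0.20542726] [-0.27520791  0.49693381 -0.1068968 ] [ 0.01411485 -0.0007471  -0.00432371] [-2.38553172e-01  5.69604224e-02  1.91371733e+00 -1.60542128e-05
  1.17088063e+00 -2.26169611e+00] -0.000960804303590582 20.725
[[ 0.     -0.8994 -0.4371]
 [-0.     -0.4371  0.8994]
 [-1.     -0.     -0.    ]]
[276.10654088 213.43946521]
[276.15952114 250.61260715]
fingertip [275.90459072 267.66149724]
```

View pics/w10.png

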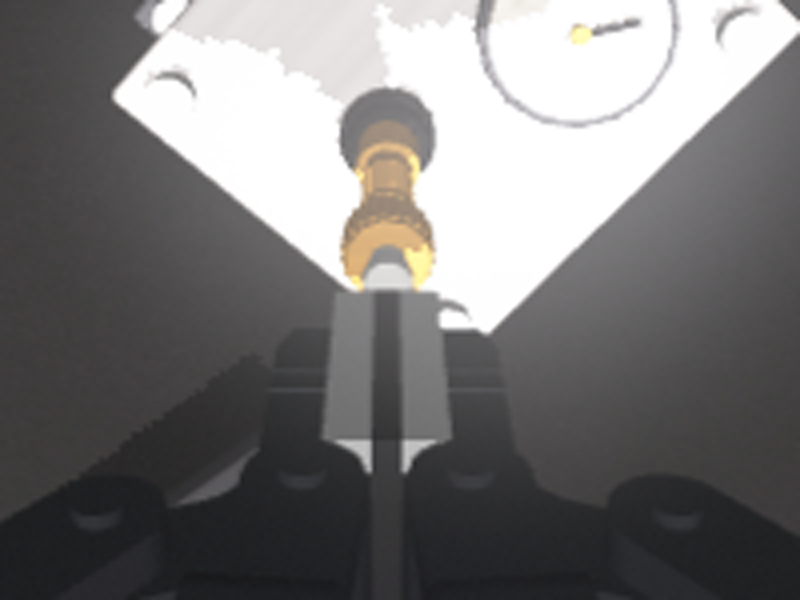

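View pics/s10.png

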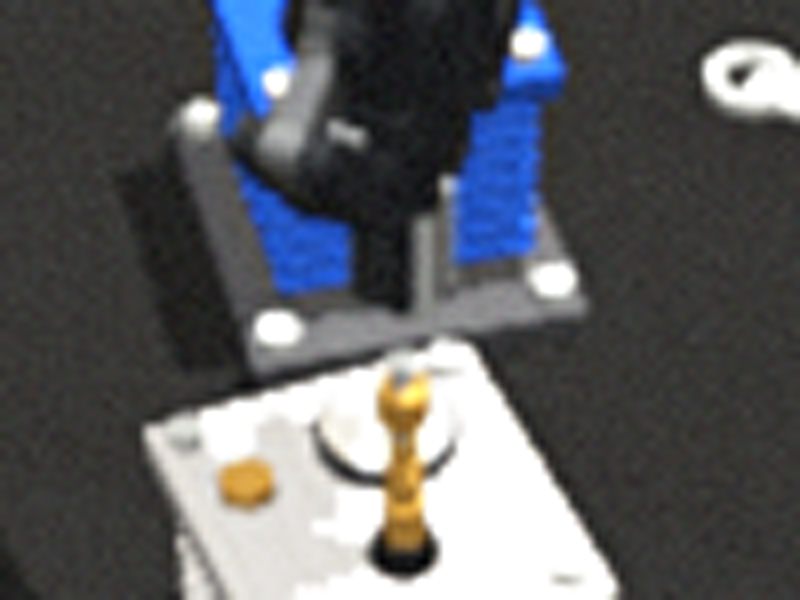

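Emit:
move_arm(commands=[0.15,0,0,0,0.2,0,0,0,0.15,0,0,0,0.1,0,0,0,0.06,0,0,0,0.04,0,0,0,0,0,0,0])

```text
time: 21.7
eef_pos: [0.553, -0.0306, 0.1879]
tcp_rot: [0.599, -0.375, -0.599, -0.375]
contact_force: [0.2, -0.1, 1.6]
opening: -0.002
```

Run:
```python
from h import *
snap("side","d1",(250,155,350,230),8)
s=ctrl.get_state();print(s["eef_pos"],s["contact_force"])
```

```text
[ 0.55302258 -0.03066531  0.18801335] [-0.11970532  0.34474183  0.06010177]
```

View pics/d1.png

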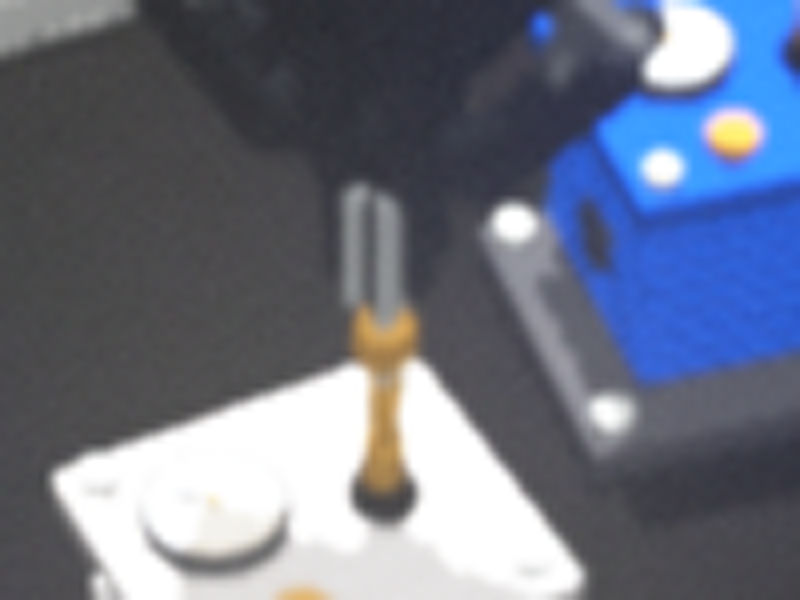

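Emit:
move_arm(commands=[0.02,0,0,0,0.02,0,0,0,0,0,0,0])

```text
time: 22.12
eef_pos: [0.5529, -0.0306, 0.1868]
tcp_rot: [-0.599, 0.375, 0.599, 0.375]
contact_force: [0.1, -0.4, 0.3]
opening: 0.001
```

Emit:
move_arm(commands=[0.02,0,0,0,0.02,0,0,0,0,0,0,0])

```text
time: 22.5
eef_pos: [0.5531, -0.0306, 0.1861]
tcp_rot: [0.599, -0.375, -0.599, -0.375]
contact_force: [-0.3, 1.1, 1.5]
opening: 0.001
```

Emit:
move_arm(commands=[0.02,0,0,0,0.02,0,0,0,0,0,0,0])

```text
time: 22.88
eef_pos: [0.5533, -0.0307, 0.1854]
tcp_rot: [0.6, -0.375, -0.599, -0.375]
contact_force: [0.1, 0.1, 3.6]
opening: 0.002
```

Emit:
move_arm(commands=[0.03,0,0,0,0.03,0,0,0,0,0,0,0])

```text
time: 23.25
eef_pos: [0.5534, -0.0307, 0.1841]
tcp_rot: [0.6, -0.375, -0.599, -0.375]
contact_force: [-0.6, 0.6, 5.1]
opening: 0.001
```

Emit:
move_arm(commands=[0.03,0,0,0,0.03,0,0,0,0,0,0,0])

```text
time: 23.62
eef_pos: [0.5536, -0.0308, 0.1831]
tcp_rot: [0.6, -0.375, -0.599, -0.375]
contact_force: [-1.2, 0.0, 7.0]
opening: 0.001
```

Run:
```python
from h import *
z=[];f=[]
for i in range(5):
    s=ctrl.get_state();z.append(s["eef_pos"]);f.append(s["contact_force"]);ctrl.read_camera("wrist")
print(np.mean(z,0),np.mean(f,0),np.std(f,0))
```

```text
[ 0.55364217 -0.03079708  0.18309605] [-0.78650223 -0.29033663  6.86510629] [0.31676275 0.50041956 0.64675141]
```

Emit:
move_arm(commands=[0.03,0.01,0,0,0.03,0.01,0,0,0.03,0,0,0,0.02,0,0,0,0,0,0,0,0,0,0,0])

```text
time: 24.62
eef_pos: [0.5538, -0.0311, 0.1814]
tcp_rot: [0.601, -0.375, -0.598, -0.376]
contact_force: [-0.5, 1.1, 9.8]
opening: 0.001
```

Run:
```python
from h import *
z=[];f=[]
for i in range(5):
    s=ctrl.get_state();z.append(s["eef_pos"]);f.append(s["contact_force"]);ctrl.read_camera("wrist")
print(np.mean(z,0),np.mean(f,0),np.std(f,0))
```

```text
[ 0.55378453 -0.03106677  0.18134537] [-1.05295981  0.60137985  9.73438627] [0.43472995 0.35262745 0.36771208]
```

Emit:
move_arm(commands=[0.02,0,0,0,0.02,0,0,0,0.02,0,0,0,0,0,0,0])

```text
time: 25.38
eef_pos: [0.554, -0.0311, 0.1803]
tcp_rot: [0.601, -0.375, -0.598, -0.376]
contact_force: [-1.3, 0.6, 11.0]
opening: 0.005
```

Run:
```python
from h import *
z=[];f=[]
for i in range(5):
    s=ctrl.get_state();z.append(s["eef_pos"]);f.append(s["contact_force"]);ctrl.read_camera("wrist")
print(np.mean(z,0),np.mean(f,0),np.std(f,0),s["time"])
```

```text
[ 0.55404864 -0.03113017  0.1803675 ] [-1.17376086  0.81128354 10.9056027 ] [0.32927814 0.33442356 0.42283235] 25.575
```

Emit:
move_arm(commands=[0.012,0,0,0,0,0,0,0,0,0,0,0,0,0,0,0,0,0,0,0,0,0,0,0,0,0,0,0,0,0,0,0])

```text
time: 26.62
eef_pos: [0.5541, -0.0311, 0.1802]
tcp_rot: [0.601, -0.375, -0.598, -0.376]
contact_force: [-1.5, 0.5, 11.0]
opening: 0.002
```

Run:
```python
from h import *
z=[];f=[]
s0=snap("side","p1",(250,155,350,230),8)
for i in range(3):
    s=ctrl.get_state();z.append(s["eef_pos"]);f.append(s["contact_force"]);ctrl.read_camera("wrist")
print(np.mean(z,0),np.mean(f,0),np.std(f,0),s["time"])
```

```text
[ 0.55410219 -0.03114241  0.18017897] [-1.59616448  0.53631988 11.03450152] [0.23691898 0.24368659 0.40902532] 26.775
```

Emit:
move_arm(commands=[0,0,0,0,0,0,0,0,0,0,0,0,0,0,0,0,0,0,0,0,0,0,0,0])

```text
time: 27.58
eef_pos: [0.5541, -0.0311, 0.1802]
tcp_rot: [0.601, -0.375, -0.598, -0.376]
contact_force: [-1.4, 1.2, 11.6]
opening: -0.002
```

Emit:
move_arm(commands=[-0.03,0,0,0,-0.05,0,0,0,-0.06,0,0,0,-0.08,0,0,0,-0.1,0,0,0,-0.15,0,0,0,-0.3,0,0,0,-0.5,0,0,0,-0.7,0,0,0,-0.7,0,0,0,-0.5,0,0,0,-0.2,0,0,0,0,0,0,0])

```text
time: 29.2
eef_pos: [0.5525, -0.0308, 0.2619]
tcp_rot: [0.6, -0.375, -0.599, -0.375]
contact_force: [1.0, 0.7, -0.3]
opening: -0.002
```

Run:
```python
from h import *
s=snap("wrist","e1");print(s["eef_pos"],s["contact_force"],s["time"])
a=snap("scene","es",(217,140,317,215),4);b=snap("side","ed",(250,155,350,230),4)
cv2.imwrite("pics/e.png",np.hstack([cv2.imread("pics/es.png"),cv2.imread("pics/ed.png")]))
w=cv2.imread("pics/e1_full.png")[170:270,226:326];cv2.imwrite("pics/ew.png",cv2.resize(w,None,fx=5,fy=5,interpolation=cv2.INTER_CUBIC))
c=cam("wrist",s);
for z in (.103,.171): print(proj(c,[.5529,-.0305,z])-[226,170])
```

```text
[ 0.55253884 -0.03084948  0.26189337] [ 1.01795775  0.70189313 -0.27232763] 29.2
[50.13207891 25.27695228]
[50.15635499 48.83203595]
```

View pics/e.png

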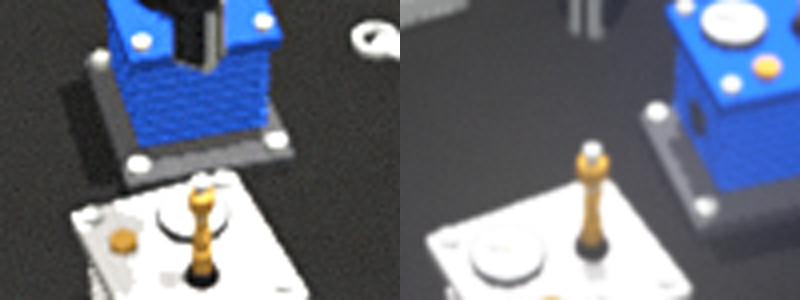

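View pics/ew.png

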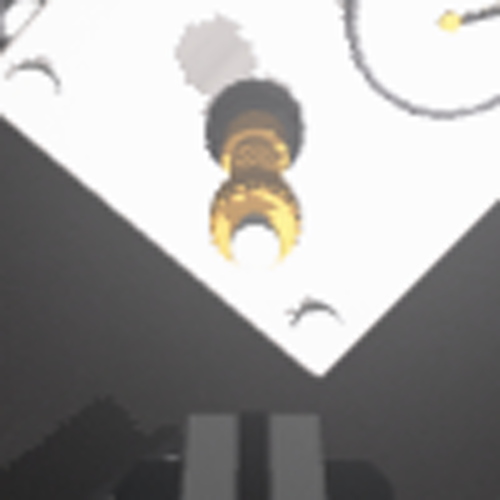

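View pics/p1.png

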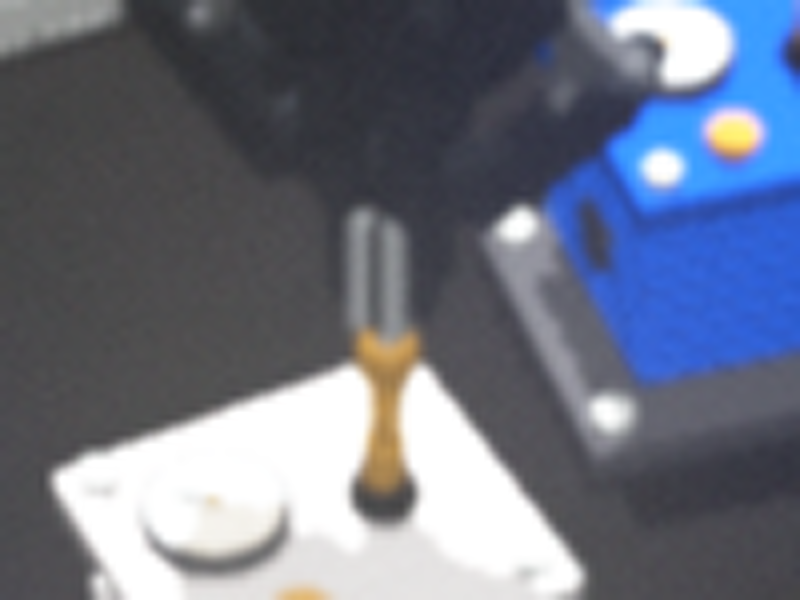

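```bash
python3 -c "
from plant import ctrl
print(ctrl.sign_off(), ctrl.get_state()['time'])"
```

```text
the job is handed in; nothing more can be done
the job is handed in; nothing more can be done
```

The job is handed in, with the last move ending at 29.2 s of the 69 s. I unscrewed the lock nut on the silver tester to its stop, then pressed the pin, held it and let it spring back.

- **Nut at the stop:** I turned the gripper about 4.4 rad and rose 6 mm with it. Over the last 10° the knurl pattern slipped by about the same angle in the fingers. The wrist torque was too noisy to confirm the stop: one 0.18 N m peak, otherwise within about 0.09 N m.
- **Pin:** I pressed with the shut fingertips to about 5.4 mm of the 6 mm travel. That depth is worked out from the force (about 11 N) and the tool height, not measured directly. I held it for about 2.2 s, and the force averaged over a few readings never passed about 11 N, well under the 18 N limit.
- **Valve stem:** The sideways force stayed under about 2 N, well short of the 13 N that ruins it.
- **Last pictures:** The pin is up, the nut is raised, the valve stands upright, and the gripper is well clear with about zero contact force. I never moved near the loose things or the blue testers on purpose, but I did not take a final picture of the whole bench.

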